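# Shake terminal caps out over the inspection tray

## Robot

A 7-joint arm with a two-finger parallel gripper is mounted at the origin on the work surface. World frame = base frame: x ahead of the robot, y to its left, z up, the work surface at z = 0. Lengths are in m, angles in rad, forces in N, time in s.
With the tool pointing down it reaches from about 0.425 to 0.875 m from the base axis. Payload 4.7 kg.
Tool frame: the origin (TCP) lies on the centre line of the jaws, within the pads' length; the fingertips stand ahead of it and the grasp point (between the pads) lies 8 mm behind it (ctrl.finger_overhang is the x of the fingertips in the tool frame, in m); x points along the fingers, z is the direction in which the jaws open and shut, and the axes are right-handed (so a half turn about x gives the same grasp; the last joint's range is limited). The gripper opens to 87 mm and grips with 3 to 60 N. Pads are 19 mm wide; open, the fingers measure 117 mm over their backs; the gripper's body (75 mm by 190 mm) begins 51 mm behind the grasp point.
Start: joints at [-1.087, 0.321, -0.07, 1.45, 0.023, 1.371, -0.057], TCP at [0.294, 0.58, 0.234] pointing down, gripper open.
Joint ranges: [-2.86, 2.86], [-0.3, 2.09], [-1.38, 1.24], [0.06, 2.45], [-1.56, 4.7], [0.09, 2.05], [-2.69, 2.69]. Speed limits (rad/s): [2.57, 2.57, 3.14, 3.14, 3.14, 3.14, 3.14].

## Interface

Orientations are given as a rotation vector (axis times angle).
In Python, from bench import readout, viewer, job, nets, ctrl gives the robot as it stands.
- The arm moves only by the shell command python3 -m creep 'ROWS' [FORCE]. ROWS is JSON, a list of rows, each an object with "linear": the shift along the tool's x, y, z in m, a list of three; "twist": the turn, a rotation vector about the tool's x, y, z in degrees, a list of three; "fingers": the gripper's target within -1 to 1 (shut at 1, half-way at 0, fully open at -1). A call has 1 to 8 rows; each row is the pose to reach, as a shift and turn from the pose commanded when the call began, along the tool's axes at that moment; what a row does not reach only later rows make up. A row lasts 1/12 s, in which the tool goes at most 41.7 mm and 7.16 degrees, less where a joint would pass 70% of its speed; a pose out of reach is approached as far as the arm can. A call with a gripper value outside its range is refused whole. The fingers move at their own pace and stop on an object; FORCE is the grip in N (left out, the last holds). Time passes only in rows, so rows that repeat a pose let the fingers close. It gives the time, the measured TCP pose, the force and the opening at its end, in the units of the state.
- readout.get_state(): the state, without advancing time (a new reading comes with each control period).
- viewer.get_image(name): name is "scene" or "top" or "wrist"; returns (picture, depth): 480x640x3 uint8, red, green, blue; 480x640 float32, m along the optical axis (not along the pixel's ray), 0 where there is no reading.
- viewer.camera_params(name): a dict with "K" (3x3 intrinsics, pixels), "cam_to_world" (4x4, takes a point from camera to world coordinates). Camera axes: x right, y down, z forward; pixel columns grow to the right and rows downward; lengths in m; the calibration is good to about 2 mm. A picture is of the moment at which its call begins: read the wrist's pose just before it. camera_params takes no time and is no camera call; for the wrist camera it gives the pose at the moment of the call.
- job.close_job(): hands the job in, once; it reports no verdict.
Trained networks look in the newest picture that a camera, given by its name, has taken for a name from the list of things; names that differ only in an ending like _2 or _b are one class to them, and where a whole thing is asked for, a point or a joint stands for the part that bears it (a point fixed in the world has none). Each returns a list of dicts, best first, with "conf" (0 to 1); they miss things now and then, are a little off and sometimes report something else, mostly with a low value. They report only what shows in the picture. A call takes as long as a camera call. They do not tell look-alikes from the thing itself.
- nets.boxes_of(camera, label): "centre" ([x, y, z] in m, in world coordinates, good to about 4 mm: the middle of the surface that is visible of it).
- nets.place_of(camera, label): "centre" ([x, y, z] in m, in world coordinates, good to about 4 mm: a listed point, or the origin of a listed thing).
The state is a dict: "time": time; "joint_positions": joint angles; "qd": joint speeds; "joint_torque": joint torques, N m; "position": TCP position; "tool_rot": TCP orientation; "ft_force": force on the tool from outside, world axes, zero at the start; "torque": the same for the moment, N m; "grip_width": opening from 0.0 (shut) to 1.0 (fully open).
Only numpy, scipy, OpenCV 4.12 (cv2) and the standard library are available. Lean on these libraries where they do the work, as an engineer would, in place of code of your own. Each camera call takes 0.05 s, during which the arm holds its last target.

## Task

Pick up the yellow shaker by its handle and shake all six orange terminal caps out over the white inspection tray, spread over both sides of its blue rib: at least two caps in each half, none left in the shaker or spilled. Then stand the empty shaker upright on the table where it was, within about 5 cm, and let go. Leave the blue shaker alone.

Things in the scene. Friction and masses are not known exactly. Their poses are not given: they have to be found in the camera images.
- shaker_grip (a point): YELLOW shaker with six orange caps: centre of its straight black handle bar, 14 mm wide (y), 20 high, 105 long (x), 45 mm above the table. Axes: z up, x from port to handle end, y across. Along x from here: hopper back wall (40 mm high) at -55 mm, end foot (stands on the table) at +48. 0.25 kg, heavier towards the port: grip firmly. Starts with x within 0.35 rad of world x (port to robot).
- shaker_port (a point): Middle of the lower edge of the yellow shaker's port, 145 mm from the grip point along -x and 42 mm below it. Hopper: 90 mm long (x), 110 wide (y), 40 high, 3 mm walls, open top, flat smooth floor. The port is the whole open -x end, 104 mm wide, 35 high under a thin bar. No sill: caps slide out across its width when it is tipped down.
- blue_shaker_grip (a point): Handle centre of a BLUE shaker of the same shape and size, filled with black rubber parts: a bystander, leave it alone. It and the yellow shaker stand side by side, handles away from the robot, in either order.
- tray: White rectangular tray, fixed; origin at the centre of its underside, z up. Outside 220 mm along x, 300 along y, 35 high, walls 6 mm, floor 6 mm above the table. A blue rib, 8 mm wide, its top 24 mm above the table, runs along the tray's x axis through its centre and parts it into two halves (y > 0 and y < 0), each about 208 by 141 mm.
- cap0_center (a point): Centre of orange plastic terminal cap 1 of 6: a stubby round piece 18 mm in diameter and 16 mm high with bevelled edges, about 12 g. All six stand at the start on the floor of the yellow shaker, spread evenly left and right of its middle (four in front, two behind). They slide once the port is tipped 20 to 30 degrees down; a little more tip and shaking clears them. Tipped with the port centred over the rib and along it, three fall each side.
- cap1_center (a point): Centre of orange plastic terminal cap 2 of 6: a stubby round piece 18 mm in diameter and 16 mm high with bevelled edges, about 12 g. As cap 1.
- cap2_center (a point): Centre of orange plastic terminal cap 3 of 6: a stubby round piece 18 mm in diameter and 16 mm high with bevelled edges, about 12 g. As cap 1.
- cap3_center (a point): Centre of orange plastic terminal cap 4 of 6: a stubby round piece 18 mm in diameter and 16 mm high with bevelled edges, about 12 g. As cap 1.
- cap4_center (a point): Centre of orange plastic terminal cap 5 of 6: a stubby round piece 18 mm in diameter and 16 mm high with bevelled edges, about 12 g. As cap 1.
- cap5_center (a point): Centre of orange plastic terminal cap 6 of 6: a stubby round piece 18 mm in diameter and 16 mm high with bevelled edges, about 12 g. As cap 1.
Mind the look-alikes: they are no part of the job. What is shaped like the part that bears shaker_grip but pink or purple is not meant.

How it is judged:
By the outcome, as a careful person would: the job done as asked, in the order asked, and still so for the second after the job is handed in, with the robot touching nothing.
It also fails if it takes over 45 s, if anything falls off the work surface, if the arm or the gripper's body presses on something with over 40 N, if the wrist force passes 120 N, or if a joint passes its speed limit or range.

## Working session

There is one attempt and no reset: what is moved stays moved. The work goes in short steps, Python scripts to look and compute and a shell command to move; the robot and the scene stay as the last step left them, time stands still between calls to the robot, and variables do not carry over. Pictures are saved under pics/ and viewed, and the job is handed in when it is done.

```bash
ls; mkdir -p pics; cat > h.py <<'E'
import numpy as np,cv2
from scipy.spatial.transform import Rotation as R
from bench import readout, viewer, job, nets, ctrl
def snap(cam,fn):
    im,d=viewer.get_image(cam); cv2.imwrite('pics/'+fn,im[:,:,::-1]); return im,d
def px2w(cam,u,v,d):
    p=viewer.camera_params(cam);K=p['K'];T=np.array(p['cam_to_world'])
    z=d[int(v),int(u)]; c=np.array([(u-K[0][2])/K[0][0]*z,(v-K[1][2])/K[1][1]*z,z,1]); return (T@c)[:3]
def w2px(cam,w):
    p=viewer.camera_params(cam);K=np.array(p['K']);T=np.linalg.inv(np.array(p['cam_to_world']))
    c=T[:3,:3]@np.array(w)+T[:3,3]; q=K@c; return (q[:2]/q[2]).round(1)
E
python3 - <<'E'
from h import *
np.set_printoptions(precision=4,suppress=True)
s=readout.get_state();print(s['time'],s['position'],s['tool_rot'],s['ft_force'],ctrl.finger_overhang)
print(R.from_rotvec(s['tool_rot']).as_matrix())
snap('top','top0.png')
for l in ['shaker_grip','shaker_port','blue_shaker_grip','tray']:
    for r in nets.place_of('top',l)[:4]: print(l,r,w2px('top',r['centre']))
snap('scene','scene0.png')
E
```

```text
pics
0.0 [0.2941 0.5791 0.2324] [-0.8577  1.3972  0.8559] [ 0.686  -0.4912 -0.1537] 0.011
[[-0.0008 -0.8917  0.4527]
 [-0.0018  0.4527  0.8917]
 [-1.     -0.0001 -0.0019]]
shaker_grip {'centre': [0.531, -0.0793, 0.0474], 'conf': 0.9} [294.9 185.1]
shaker_grip {'centre': [0.2172, 0.2928, 0.0437], 'conf': 0.82} [173.3 286.8]
shaker_grip {'centre': [0.1756, -0.335, 0.042], 'conf': 0.65} [378.2 300.4]
shaker_grip {'centre': [0.2972, -0.5362, 0.0415], 'conf': 0.57} [443.2 260.7]
shaker_port {'centre': [0.3405, -0.678, 0.0055], 'conf': 0.88} [485.5 247.3]
shaker_port {'centre': [0.1611, 0.4329, 0.0036], 'conf': 0.87} [131.1 304.7]
shaker_port {'centre': [0.389, -0.106, -0.0002], 'conf': 0.85} [303.6 232.1]
shaker_port {'centre': [0.3153, -0.281, 0.0071], 'conf': 0.6} [359.3 255.3]
blue_shaker_grip {'centre': [0.5394, -0.2973, 0.0442], 'conf': 0.87} [365.2 182.6]
tray {'centre': [0.5256, 0.208, 0.0021], 'conf': 0.78} [204.5 189.1]
tray {'centre': [0.4289, -0.1356, 0.0136], 'conf': 0.68} [313. 219.]
```

View pics/top0.png

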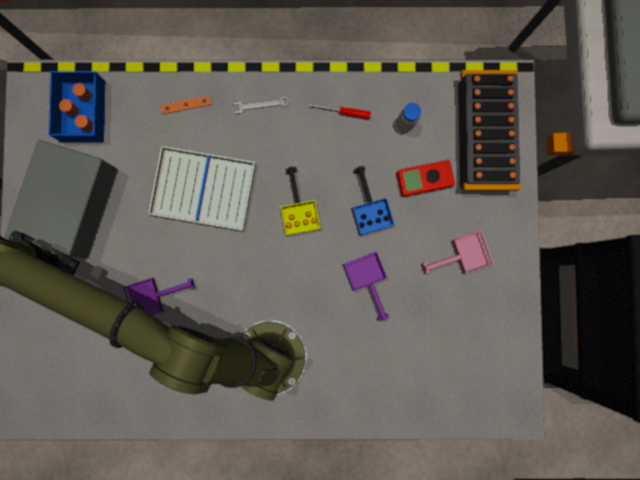

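View pics/scene0.png

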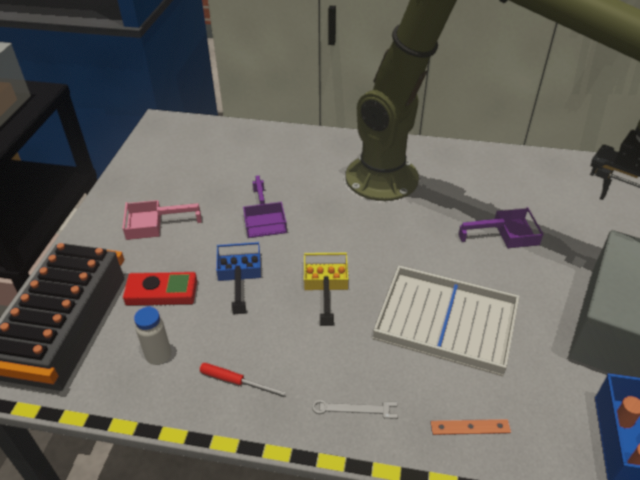

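```bash
python3 -c "
import cv2
a=cv2.imread('pics/top0.png')[130:310,100:420]
cv2.imwrite('pics/crop0.png',cv2.resize(a,(800,450),interpolation=cv2.INTER_CUBIC))"
```

```text
(no output)
```

View pics/crop0.png

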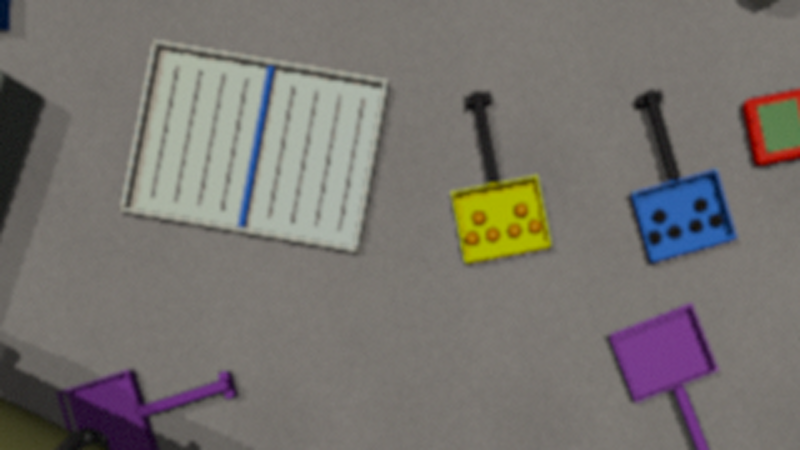

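The yellow shaker (handle at 294,185; hopper with orange caps at 300,218) is the one meant. The blue one (363,183), the two purples (145,293 and 368,275) and the pink (470,250) are not. The tray is at (203,189) with a blue rib. Next I measure the axes.

```bash
python3 - <<'E'
from h import *
np.set_printoptions(precision=4,suppress=True)
im,d=viewer.get_image('top')
p=viewer.camera_params('top');K=np.array(p['K']);T=np.array(p['cam_to_world']);print(K[0,0],T[:3,3])
v,u=np.mgrid[:480,:640]
P=np.stack([(u-K[0,2])/K[0,0]*d,(v-K[1,2])/K[1,1]*d,d],-1)@T[:3,:3].T+T[:3,3]
hsv=cv2.cvtColor(im,cv2.COLOR_RGB2HSV)
def box(n,m):
    q=P[m].astype(np.float32); r=cv2.minAreaRect(q[:,:2]); print(n,m.sum(),r,'z',np.percentile(q[:,2],[5,50,95])); 
    c=q[:,:2].mean(0);w,V=np.linalg.eigh(np.cov((q[:,:2]-c).T));a=V[:,1];a=a*np.sign(a[0]);print('  mean',c,'axis deg',np.degrees(np.arctan2(a[1],a[0])))
reg=lambda u0,u1,v0,v1:(u>=u0)&(u<u1)&(v>=v0)&(v<v1)
H,S,V=hsv[...,0],hsv[...,1],hsv[...,2]
box('rib',reg(190,220,145,230)&(H>95)&(H<130)&(S>120))
box('tray',reg(140,265,140,240)&(P[...,2]>0.026)&(P[...,2]<0.045))
box('yellow',reg(270,330,195,245)&(H>22)&(H<35)&(S>150))
box('handle',reg(280,304,160,201)&(V<60)&(P[...,2]>0.035))
box('blue',reg(340,400,195,245)&(H>95)&(H<130)&(S>120))
box('bhandle',reg(350,376,160,200)&(V<60)&(P[...,2]>0.035))
E
```

```text
605.5614497389136 [ 0.2351 -0.1212  1.906 ]Traceback (most recent call last):
  File "<stdin>", line 13, in <module>
  File "<stdin>", line 9, in box
cv2.error: OpenCV(4.12.0) /io/opencv/modules/imgproc/src/convhull.cpp:143: error: (-215:Assertion failed) total >= 0 && (depth == CV_32F || depth == CV_32S) in function 'convexHull'
```

```bash
cat > m.py <<'E'
from h import *
np.set_printoptions(precision=4,suppress=True)
def cloud(cam):
    im,d=viewer.get_image(cam)
    p=viewer.camera_params(cam);K=np.array(p['K']);T=np.array(p['cam_to_world'])
    v,u=np.mgrid[:480,:640]
    P=np.stack([(u-K[0,2])/K[0,0]*d,(v-K[1,2])/K[1,1]*d,d],-1)@T[:3,:3].T+T[:3,3]
    return im,d,P,cv2.cvtColor(im,cv2.COLOR_RGB2HSV),u,v
E
python3 - <<'E'
from m import *
im,d,P,hsv,u,v=cloud('top')
def box(n,m):
    q=np.ascontiguousarray(P[m].astype(np.float32)); 
    if len(q)<5: print(n,len(q));return
    r=cv2.minAreaRect(np.ascontiguousarray(q[:,:2])); print(n,m.sum(),r,'z',np.percentile(q[:,2],[5,50,95])); 
    c=q[:,:2].mean(0);w,V=np.linalg.eigh(np.cov((q[:,:2]-c).T));a=V[:,1];a=a*np.sign(a[0]);print('  mean',c,'axis deg',np.degrees(np.arctan2(a[1],a[0])))
reg=lambda u0,u1,v0,v1:(u>=u0)&(u<u1)&(v>=v0)&(v<v1)
H,S,V=hsv[...,0],hsv[...,1],hsv[...,2]
box('rib',reg(190,220,145,230)&(H>95)&(H<130)&(S>120))
box('tray',reg(140,265,140,240)&(P[...,2]>0.026)&(P[...,2]<0.045))
box('yellow',reg(270,330,195,245)&(H>22)&(H<35)&(S>150))
box('handle',reg(280,304,160,201)&(V<60)&(P[...,2]>0.035))
box('blue',reg(340,400,195,245)&(H>95)&(H<130)&(S>120))
box('bhandle',reg(350,376,160,200)&(V<60)&(P[...,2]>0.035))
E
```

```text
rib 141 ((0.5275879502296448, 0.2115245759487152), (0.008761835284531116, 0.20233401656150818), 80.87661743164062) z [0.0154 0.0245 0.0346]
  mean [0.5269 0.2114] axis deg -9.81330020330727
tray 822 ((0.5268039703369141, 0.2133358120918274), (0.3021667003631592, 0.22138017416000366), 80.18033599853516) z [0.0272 0.0349 0.0427]
  mean [0.5304 0.217 ] axis deg 79.53436806397364
yellow 943 ((0.3578494191169739, -0.10933315753936768), (0.24536465108394623, 0.10917048156261444), 11.263276100158691) z [-0.0029  0.0064  0.0439]
  mean [ 0.4341 -0.0945] axis deg -77.69921889385249
handle 162 ((0.5347941517829895, -0.07660184800624847), (0.10741518437862396, 0.02481815218925476), 16.304737091064453) z [0.0428 0.0558 0.063 ]
  mean [ 0.537 -0.074] axis deg 11.762419719191927
blue 986 ((0.37688887119293213, -0.2323145866394043), (0.11444688588380814, 0.3415730893611908), 33.389041900634766) z [-0.0025  0.0069  0.0448]
  mean [ 0.4377 -0.3226] axis deg -56.97642404814299
bhandle 172 ((0.40034765005111694, -0.23426559567451477), (0.07881667464971542, 0.39257368445396423), 66.96965789794922) z [0.0395 0.0554 0.0635]
  mean [ 0.535  -0.2897] axis deg -11.452008307302515
```

```bash
cat >> h.py <<'E'
def Rt(yaw,tip=0):
    """tool pointing down, jaws along shaker y (yaw deg of shaker x); tip deg = port down"""
    y=np.radians(yaw)
    x=np.array([0,0,-1.]); z=np.array([-np.sin(y),np.cos(y),0]); M=np.stack([x,np.cross(z,x),z],1)
    return R.from_rotvec(-np.radians(tip)*z).as_matrix()@M
def goal(p,M,frm=None):
    s=readout.get_state(); p0=np.array(s['position']) if frm is None else np.array(frm[0]); M0=R.from_rotvec(s['tool_rot']).as_matrix() if frm is None else frm[1]
    return 'lin mm',((M0.T@(np.array(p)-p0))*1000).round(1),'twist',np.degrees(R.from_matrix(M0.T@M).as_rotvec()).round(1)
E
python3 - <<'E'
from m import *
print(dir(ctrl),dir(readout))
im,d,P,hsv,u,v=cloud('top')
q=P[135:270,0:120].reshape(-1,3); q=q[(q[:,2]>.05)]
for lo,hi in ((.05,.1),(.1,.15),(.15,.2),(.2,.3)):
    w=q[(q[:,2]>lo)&(q[:,2]<hi)]
    if len(w): print(lo,len(w),w.min(0),w.max(0))
s=readout.get_state();print(s['time'])
print(goal([0.47,-0.08,0.26],Rt(11.5)))
print(Rt(0,30))
E
```

```text
['MotionError', '__class__', '__delattr__', '__dict__', '__dir__', '__doc__', '__eq__', '__format__', '__ge__', '__getattribute__', '__getstate__', '__gt__', '__hash__', '__init__', '__init_subclass__', '__le__', '__lt__', '__module__', '__ne__', '__new__', '__reduce__', '__reduce_ex__', '__repr__', '__setattr__', '__sizeof__', '__str__', '__subclasshook__', '__weakref__', 'finger_overhang'] ['__class__', '__delattr__', '__dict__', '__dir__', '__doc__', '__eq__', '__format__', '__ge__', '__getattribute__', '__getstate__', '__gt__', '__hash__', '__init__', '__init_subclass__', '__le__', '__lt__', '__module__', '__ne__', '__new__', '__reduce__', '__reduce_ex__', '__repr__', '__setattr__', '__sizeof__', '__str__', '__subclasshook__', '__weakref__', 'get_state']
0.05 741 [0.308  0.483  0.0501] [0.6855 0.6735 0.1   ]
0.1 670 [0.308  0.4809 0.1001] [0.6308 0.7236 0.15  ]
0.15 6796 [0.31   0.4824 0.15  ] [0.6495 0.758  0.1774]
0.2 14 [0.2669 0.4871 0.2247] [0.3652 0.6414 0.2995]
0.45
('lin mm', array([ -26.5, -455.3, -508.6]), 'twist', array([-38.4,  -0. ,  -0. ]))
[[ 0.5   -0.866  0.   ]
 [ 0.     0.     1.   ]
 [-0.866 -0.5    0.   ]]
```

```bash
R='{"linear":[-0.026,-0.455,-0.509],"twist":[-38.4,0,0],"fingers":-1}'; unset R
python3 -m creep '[{"linear":[-0.026,-0.02,-0.02],"twist":[0,0,0],"fingers":-1},{"linear":[-0.026,-0.045,-0.05],"twist":[-5,0,0],"fingers":-1},{"linear":[-0.026,-0.07,-0.08],"twist":[-10,0,0],"fingers":-1},{"linear":[-0.026,-0.098,-0.11],"twist":[-15,0,0],"fingers":-1},{"linear":[-0.026,-0.125,-0.14],"twist":[-20,0,0],"fingers":-1},{"linear":[-0.026,-0.152,-0.17],"twist":[-25,0,0],"fingers":-1},{"linear":[-0.026,-0.179,-0.2],"twist":[-30,0,0],"fingers":-1},{"linear":[-0.026,-0.206,-0.23],"twist":[-38.4,0,0],"fingers":-1}]' 60
python3 - <<'E'
from h import *
print(goal([0.46,-0.08,0.26],Rt(11.5)))
E
```

```text
time: 1.12
position: [0.3736, 0.2814, 0.2599]
tool_rot: [-1.337, 1.121, 1.336]
ft_force: [0.2, 0.1, 0.8]
grip_width: 1.002
('lin mm', array([-3.000e-01, -2.220e+01, -3.709e+02]), 'twist', array([-1.5,  0. ,  0. ]))
```

```bash
python3 -m creep '[{"linear":[0,-0.003,-0.04],"twist":[0,0,0],"fingers":-1},{"linear":[0,-0.005,-0.08],"twist":[0,0,0],"fingers":-1},{"linear":[0,-0.022,-0.37],"twist":[-1.5,0,0],"fingers":-1},{"linear":[0,-0.022,-0.37],"twist":[-1.5,0,0],"fingers":-1},{"linear":[0,-0.022,-0.37],"twist":[-1.5,0,0],"fingers":-1},{"linear":[0,-0.022,-0.37],"twist":[-1.5,0,0],"fingers":-1},{"linear":[0,-0.022,-0.37],"twist":[-1.5,0,0],"fingers":-1},{"linear":[0,-0.022,-0.37],"twist":[-1.5,0,0],"fingers":-1}]'
python3 -m creep '[{"linear":[0,0,-0.03],"twist":[0,0,0],"fingers":-1},{"linear":[0,0,-0.03],"twist":[0,0,0],"fingers":-1},{"linear":[0,0,-0.03],"twist":[0,0,0],"fingers":-1}]'
python3 - <<'E'
from h import *
snap('wrist','w1.png')
for l in ['shaker_grip','shaker_port']:
    for r in nets.place_of('wrist',l)[:3]: print(l,r,w2px('wrist',r['centre']))
s=readout.get_state();print(s['time'],s['position'],s['tool_rot'])
E
```

```text
time: 1.78
position: [0.4487, -0.0398, 0.2601]
tool_rot: [-1.353, 1.108, 1.352]
ft_force: [0.7, 0.1, 0.5]
grip_width: 1.001
time: 2.03
position: [0.4545, -0.0688, 0.2598]
tool_rot: [-1.35, 1.111, 1.349]
ft_force: [-0.2, 1.0, 0.4]
grip_width: 1.001
shaker_grip {'centre': [0.4338, -0.0687, 0.0119], 'conf': 0.67} [326.3 186.7]
shaker_grip {'centre': [0.5336, -0.0781, 0.0459], 'conf': 0.56} [297.7 286.8]
shaker_port {'centre': [0.3116, -0.279, 0.0014], 'conf': 0.8} [130.4  11.5]
shaker_port {'centre': [0.3909, -0.1038, 0.0037], 'conf': 0.55} [300.2 136.8]
2.1833 [ 0.45444389 -0.06551588  0.25954525] [-1.35425207  1.10780341  1.35486798]
```

View pics/w1.png

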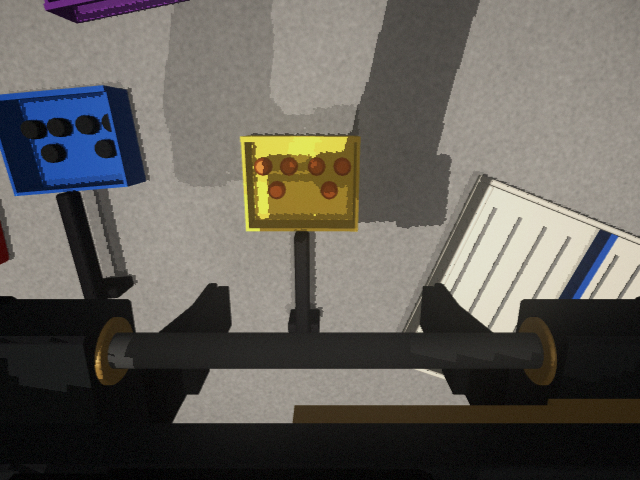

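The wrist view shows the yellow hopper at (300,183) with six orange caps and its black handle at (303,270). The blue shaker is at (70,140). I measure the handle line from this view.

```bash
python3 - <<'E'
from m import *
im,d,P,hsv,u,v=cloud('wrist')
z=P[...,2]
m=(u>280)&(u<325)&(v>234)&(v<312)&(z>0.045)&(z<0.065)
q=P[m];print(m.sum(),q.min(0),q.max(0))
c=q.mean(0);w,V=np.linalg.eigh(np.cov((q[:,:2]-c[:2]).T));a=V[:,1]*np.sign(V[0,1]);print('handle',c,np.degrees(np.arctan2(a[1],a[0])))
m=(hsv[...,0]>20)&(hsv[...,0]<35)&(hsv[...,1]>120)&(z>0.03)&(z<0.05)&(u>230)&(u<370)
q=np.ascontiguousarray(P[m][:,:2].astype(np.float32));print('rim',len(q),cv2.minAreaRect(q))
s=readout.get_state();print(s['position'],s['tool_rot'],viewer.camera_params('wrist')['cam_to_world'])
E
```

```text
1125 [ 0.4773 -0.0935  0.0462] [ 0.5575 -0.0657  0.0565]
handle [ 0.5157 -0.0799  0.0536] 10.828869311552898
rim 2017 ((0.4333045780658722, -0.09627562016248703), (0.09016814827919006, 0.11021239310503006), 10.89876937866211)
[ 0.4545 -0.0654  0.2596] [-1.3548  1.1077  1.3551] [[-0.1984  0.9402  0.2769  0.3775]
 [ 0.9801  0.19    0.0573 -0.0813]
 [ 0.0012  0.2827 -0.9592  0.41  ]
 [ 0.      0.      0.      1.    ]]
```

```bash
python3 - <<'E'
from h import *
print(goal([0.517,-0.0802,0.037],Rt(10.9)))
E
```

```text
('lin mm', array([222.6, -58.3, -27. ]), 'twist', array([0.6, 0. , 0. ]))
```

```bash
python3 -m creep '[{"linear":[0.02,-0.03,-0.015],"twist":[0.6,0,0],"fingers":-1},{"linear":[0.045,-0.058,-0.027],"twist":[0.6,0,0],"fingers":-1},{"linear":[0.08,-0.058,-0.027],"twist":[0.6,0,0],"fingers":-1},{"linear":[0.11,-0.058,-0.027],"twist":[0.6,0,0],"fingers":-1},{"linear":[0.13,-0.058,-0.027],"twist":[0.6,0,0],"fingers":-1},{"linear":[0.14,-0.058,-0.027],"twist":[0.6,0,0],"fingers":-1},{"linear":[0.14,-0.058,-0.027],"twist":[0.6,0,0],"fingers":-1},{"linear":[0.14,-0.058,-0.027],"twist":[0.6,0,0],"fingers":-1}]'
python3 - <<'E'
from h import *
snap('wrist','w2.png')
print(goal([0.517,-0.0802,0.037],Rt(10.9)))
E
```

```text
time: 2.9
position: [0.5171, -0.0815, 0.1201]
tool_rot: [-1.346, 1.114, 1.346]
ft_force: [0.6, 1.2, -0.6]
grip_width: 1.002
('lin mm', array([84. ,  0.7,  1.7]), 'twist', array([-0.2, -0. ,  0.1]))
```

View pics/w2.png

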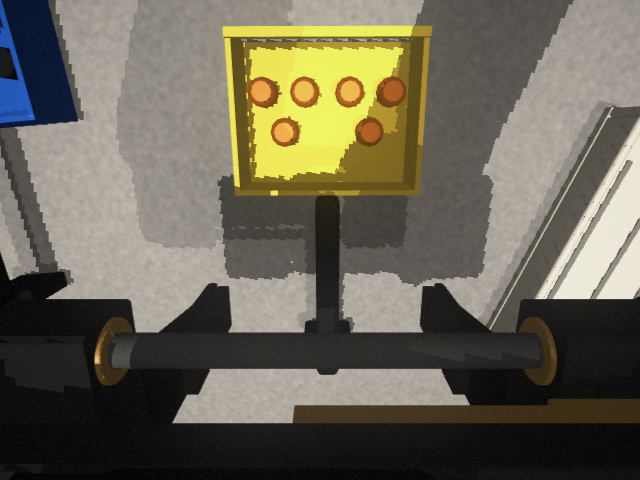

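The handle (327,255) lies midway between the fingers, and all six caps are standing. I go down and close.

```bash
python3 -m creep '[{"linear":[0.02,0,0.002],"twist":[0,0,0],"fingers":-1},{"linear":[0.045,0,0.002],"twist":[0,0,0],"fingers":-1},{"linear":[0.065,0,0.002],"twist":[0,0,0],"fingers":-1},{"linear":[0.078,0,0.002],"twist":[0,0,0],"fingers":-1},{"linear":[0.084,0,0.002],"twist":[0,0,0],"fingers":-1},{"linear":[0.084,0,0.002],"twist":[0,0,0],"fingers":-1}]' 60
python3 -m creep '[{"linear":[0,0,0],"twist":[0,0,0],"fingers":0},{"linear":[0,0,0],"twist":[0,0,0],"fingers":0.3},{"linear":[0,0,0],"twist":[0,0,0],"fingers":0.6},{"linear":[0,0,0],"twist":[0,0,0],"fingers":1},{"linear":[0,0,0],"twist":[0,0,0],"fingers":1},{"linear":[0,0,0],"twist":[0,0,0],"fingers":1},{"linear":[0,0,0],"twist":[0,0,0],"fingers":1},{"linear":[0,0,0],"twist":[0,0,0],"fingers":1}]' 60
```

```text
time: 3.45
position: [0.5166, -0.08, 0.0359]
tool_rot: [-1.346, 1.115, 1.345]
ft_force: [-0.1, -0.1, -0.4]
grip_width: 1.001
time: 4.12
position: [0.5164, -0.0803, 0.0357]
tool_rot: [-1.345, 1.115, 1.345]
ft_force: [0.1, -0.4, 0.1]
grip_width: 0.481
```

```bash
python3 -m creep '[{"linear":[0,0,0],"twist":[0,0,0],"fingers":1},{"linear":[0,0,0],"twist":[0,0,0],"fingers":1},{"linear":[0,0,0],"twist":[0,0,0],"fingers":1},{"linear":[0,0,0],"twist":[0,0,0],"fingers":1},{"linear":[0,0,0],"twist":[0,0,0],"fingers":1},{"linear":[0,0,0],"twist":[0,0,0],"fingers":1},{"linear":[0,0,0],"twist":[0,0,0],"fingers":1},{"linear":[0,0,0],"twist":[0,0,0],"fingers":1}]' 60
```

```text
time: 4.78
position: [0.5164, -0.0804, 0.0356]
tool_rot: [-1.345, 1.115, 1.345]
ft_force: [-0.0, -0.5, -0.9]
grip_width: 0.156
```

```bash
python3 -m creep '[{"linear":[0,0,0],"twist":[0,0,0],"fingers":1},{"linear":[-0.004,0,0],"twist":[0,0,0],"fingers":1},{"linear":[-0.012,0,0],"twist":[0,0,0],"fingers":1},{"linear":[-0.022,0,0],"twist":[0,0,1],"fingers":1},{"linear":[-0.032,0,0],"twist":[0,0,2],"fingers":1},{"linear":[-0.042,0,0],"twist":[0,0,4],"fingers":1},{"linear":[-0.048,0,0],"twist":[0,0,5],"fingers":1},{"linear":[-0.05,0,0],"twist":[0,0,6],"fingers":1}]' 60
python3 - <<'E'
from m import *
snap('wrist','w3.png')
im,d,P,hsv,u,v=cloud('wrist')
z=P[...,2]
m=(hsv[...,0]>20)&(hsv[...,0]<35)&(hsv[...,1]>120)&(u>150)&(u<500)&(v<230)&(d>0)
q=P[m]; 
# floor points
w=np.array([np.cos(np.radians(10.9)),np.sin(np.radians(10.9)),0])
s=readout.get_state(); t=(q-np.array(s['position']))@w
for a in np.arange(-.14,-.02,.01):
    k=(t>a)&(t<a+.01); 
    if k.sum()>5: print(round(a,3),k.sum(),np.percentile(q[k][:,2],[10,50,90]))
print(s['time'],s['position'],s['ft_force'],s['grip_width'])
E
```

```text
time: 5.45
position: [0.5173, -0.0802, 0.0871]
tool_rot: [-1.303, 1.199, 1.419]
ft_force: [0.2, -0.2, -3.1]
grip_width: 0.152
-0.14 1437 [0.0645 0.0654 0.0663]
-0.13 7418 [0.064  0.065  0.0688]
-0.12 7938 [0.0632 0.0643 0.0965]
-0.11 4491 [0.0624 0.0748 0.0996]
-0.1 6216 [0.0611 0.0625 0.0973]
-0.09 6386 [0.0602 0.0614 0.0956]
-0.08 5621 [0.0591 0.0604 0.0952]
-0.07 6642 [0.0581 0.0592 0.0916]
-0.06 6411 [0.0571 0.0582 0.0905]
-0.05 8824 [0.057  0.0774 0.0937]
-0.04 28 [0.0641 0.093  0.0934]
5.55 [ 0.5171 -0.08    0.086 ] [ 0.2782  0.424  -2.5929] 0.15208569864706437
```

View pics/w3.png

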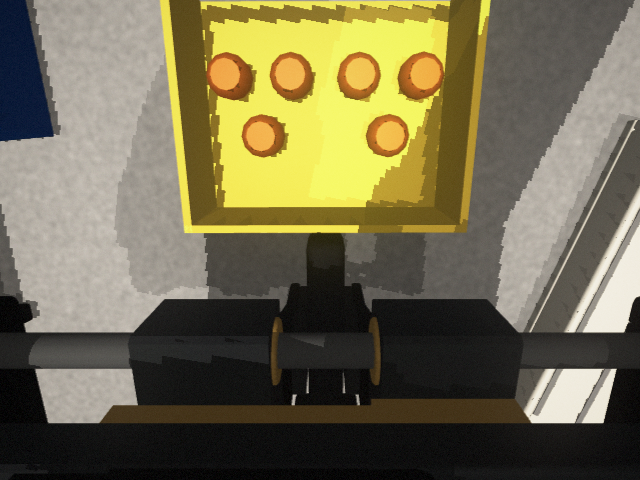

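The grip holds (13.2 mm opening, no slip), the hopper is tilted slightly back, and all six caps stay put. Next I compute the carry.

```bash
cat >> h.py <<'E'
TR=np.array([0.527,0.2117]);TY=-9.8
def pour(tip,tx=0.04,z=0.05,ty=0.0):
    y=np.radians(TY);ux=np.array([np.cos(y),np.sin(y)]);uy=np.array([-ux[1],ux[0]])
    port=np.r_[TR+tx*ux+ty*uy,z]
    M=Rt(TY,tip); sx=-M[:,1]; sz=-M[:,0]
    return port-(-0.130*sx-0.033*sz),M
E
python3 - <<'E'
from h import *
np.set_printoptions(precision=4,suppress=True)
for t in (-6,15,30,45): print(t,pour(t)[0],[float(a) for a in pour(t)[0]])
p,M=pour(-6,z=0.10)
print(p); print(goal(p,M))
s=readout.get_state();print(goal(np.array(s['position'])+[0,0,.06],Rt(10.9,-6)))
print(goal(p,M,(np.array(s['position']),Rt(10.9,-6))))
E
```

```text
-6 [0.6972 0.1823 0.0692] [0.6972166856772959, 0.18229847311613576, 0.06923052232235807]
15 [0.6817 0.185  0.1155] [0.6817379410203914, 0.18497211656858342, 0.11552202813086694]
30 [0.6611 0.1885 0.1436] [0.6610975611273122, 0.1885373292379809, 0.1435788383248865]
45 [0.634  0.1932 0.1653] [0.6340048108428283, 0.19321705979833995, 0.16525840533340724]
[0.6972 0.1823 0.1192]
('lin mm', array([ -56.5, -221.1,  224.2]), 'twist', array([20.4, -2.2,  0. ]))
('lin mm', array([-59.7,   6.2,  -0. ]), 'twist', array([-0.2, -0. ,  0. ]))
('lin mm', array([ -56.7, -221.8,  223.5]), 'twist', array([20.6, -2.2,  0. ]))
```

```bash
python3 -m creep '[{"linear":[-0.006,0,0],"twist":[0,0,0],"fingers":1},{"linear":[-0.014,-0.002,0.002],"twist":[0.2,0,0],"fingers":1},{"linear":[-0.024,-0.007,0.007],"twist":[0.6,0,0],"fingers":1},{"linear":[-0.034,-0.014,0.014],"twist":[1.2,-0.1,0],"fingers":1},{"linear":[-0.043,-0.023,0.023],"twist":[2,-0.2,0],"fingers":1},{"linear":[-0.05,-0.034,0.034],"twist":[3,-0.3,0],"fingers":1},{"linear":[-0.055,-0.046,0.046],"twist":[4.1,-0.4,0],"fingers":1},{"linear":[-0.057,-0.058,0.058],"twist":[5.2,-0.5,0],"fingers":1}]'
python3 - <<'E'
from h import *
p,M=pour(-6,z=0.10);print(goal(p,M))
E
```

```text
time: 6.22
position: [0.57, -0.0095, 0.1382]
tool_rot: [-1.233, 1.241, 1.352]
ft_force: [0.4, -0.1, -3.5]
grip_width: 0.156
('lin mm', array([   4.2, -146. ,  178.9]), 'twist', array([15.2, -1.6,  0.2]))
```

```bash
python3 -m creep '[{"linear":[0,-0.011,0.013],"twist":[1.1,-0.1,0],"fingers":1},{"linear":[0,-0.022,0.026],"twist":[2.2,-0.2,0],"fingers":1},{"linear":[0,-0.033,0.039],"twist":[3.4,-0.3,0],"fingers":1},{"linear":[0,-0.044,0.052],"twist":[4.6,-0.5,0],"fingers":1},{"linear":[0,-0.055,0.066],"twist":[5.8,-0.6,0],"fingers":1},{"linear":[0,-0.066,0.08],"twist":[7,-0.7,0],"fingers":1},{"linear":[0,-0.076,0.094],"twist":[8.2,-0.8,0],"fingers":1},{"linear":[0,-0.086,0.106],"twist":[9.2,-0.9,0],"fingers":1}]'
python3 - <<'E'
from h import *
p,M=pour(-6,z=0.10);print(goal(p,M))
E
```

```text
time: 6.88
position: [0.644, 0.1053, 0.1277]
tool_rot: [-1.108, 1.313, 1.237]
ft_force: [-0.2, 1.0, -3.0]
grip_width: 0.155
('lin mm', array([  3.4, -48.7,  80.3]), 'twist', array([ 6. , -0.7,  0.1]))
```

```bash
python3 -m creep '[{"linear":[0,-0.01,0.014],"twist":[1.1,-0.1,0],"fingers":1},{"linear":[0,-0.019,0.027],"twist":[2.2,-0.2,0],"fingers":1},{"linear":[0,-0.027,0.039],"twist":[3.2,-0.3,0],"fingers":1},{"linear":[0,-0.033,0.049],"twist":[4,-0.4,0],"fingers":1},{"linear":[0,-0.038,0.057],"twist":[4.6,-0.5,0],"fingers":1},{"linear":[0,-0.042,0.062],"twist":[5,-0.5,0],"fingers":1},{"linear":[0,-0.043,0.065],"twist":[5.2,-0.6,0],"fingers":1},{"linear":[0,-0.043,0.066],"twist":[5.2,-0.6,0],"fingers":1}]'
python3 - <<'E'
from h import *
p,M=pour(-6,z=0.10);print(goal(p,M))
snap('wrist','w4.png')
print(goal(p,M))
E
```

```text
time: 7.55
position: [0.6903, 0.1654, 0.1225]
tool_rot: [-1.036, 1.35, 1.17]
ft_force: [0.5, -0.3, -3.2]
grip_width: 0.154
('lin mm', array([ 2.8, -4.5, 17.8]), 'twist', array([ 0.8, -0.2,  0. ]))
('lin mm', array([ 2.9, -4.7, 18.1]), 'twist', array([ 0.8, -0.2,  0. ]))
```

View pics/w4.png

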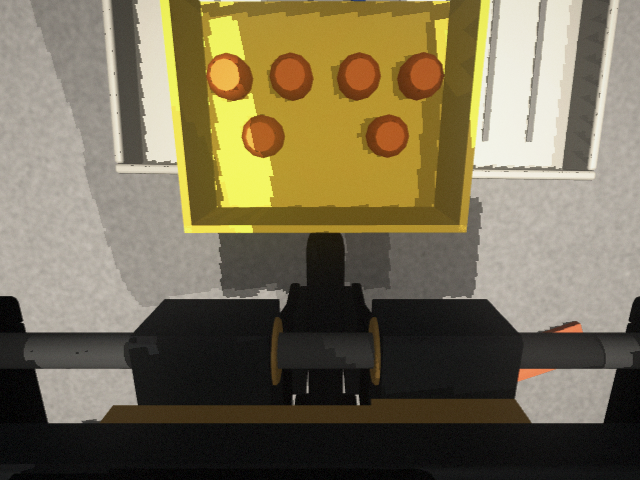

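The caps are still in place. The tray spans columns 110-607 and the shaker is about 18 mm off-centre, as computed. I centre it and then tip to 15°.

```bash
python3 -m creep '[{"linear":[0,-0.001,0.003],"twist":[0.3,0,0],"fingers":1},{"linear":[0,-0.002,0.008],"twist":[0.5,0,0],"fingers":1},{"linear":[0,-0.004,0.013],"twist":[0.8,-0.2,0],"fingers":1},{"linear":[0,-0.005,0.017],"twist":[0.8,-0.2,0],"fingers":1},{"linear":[0,-0.005,0.018],"twist":[0.8,-0.2,0],"fingers":1},{"linear":[0,-0.005,0.018],"twist":[0.8,-0.2,0],"fingers":1},{"linear":[0,-0.005,0.018],"twist":[0.8,-0.2,0],"fingers":1}]'
python3 - <<'E'
from h import *
np.set_printoptions(precision=4,suppress=True)
print(goal(*pour(-6,z=0.10)))
s=readout.get_state(); f=(s['position'],R.from_rotvec(s['tool_rot']).as_matrix())
for t in (-3,0,3,6,9,12,14,15): print(t,goal(*pour(t,z=0.075-0.025*(t/15)),f))
f=pour(15)
for t in range(16,46): print(t,goal(*pour(t),f))
E
```

```text
time: 8.18
position: [0.6979, 0.1821, 0.1219]
tool_rot: [-1.024, 1.354, 1.16]
ft_force: [-0.4, -0.4, -3.8]
grip_width: 0.154
('lin mm', array([2.8, 0.4, 0.1]), 'twist', array([-0.,  0.,  0.]))
-3 ('lin mm', array([15.9,  0.2,  0.1]), 'twist', array([-0.,  0., -3.]))
0 ('lin mm', array([14.2,  1.9,  0.1]), 'twist', array([-0.,  0., -6.]))
3 ('lin mm', array([12.7,  4. ,  0.1]), 'twist', array([-0.,  0., -9.]))
6 ('lin mm', array([11.3,  6.4,  0.1]), 'twist', array([ -0.,   0., -12.]))
9 ('lin mm', array([10. ,  9.2,  0.1]), 'twist', array([ -0.,   0., -15.]))
12 ('lin mm', array([ 9. , 12.2,  0.1]), 'twist', array([ -0.,   0., -18.]))
14 ('lin mm', array([ 8.4, 14.5,  0.1]), 'twist', array([ -0.,   0., -20.]))
15 ('lin mm', array([ 8.1, 15.6,  0.1]), 'twist', array([ -0.,   0., -21.]))
16 ('lin mm', array([-2.3,  0.6,  0. ]), 'twist', array([-0., -0., -1.]))
17 ('lin mm', array([-4.5,  1.2,  0. ]), 'twist', array([ 0., -0., -2.]))
18 ('lin mm', array([-6.8,  1.9,  0. ]), 'twist', array([ 0.,  0., -3.]))
19 ('lin mm', array([-9. ,  2.6,  0. ]), 'twist', array([-0.,  0., -4.]))
20 ('lin
[... 1356 characters left out ...]
([-46.3,  21.8,   0. ]), 'twist', array([  0.,  -0., -22.]))
38 ('lin mm', array([-48.2,  23.2,  -0. ]), 'twist', array([ -0.,  -0., -23.]))
39 ('lin mm', array([-50. ,  24.7,   0. ]), 'twist', array([  0.,  -0., -24.]))
40 ('lin mm', array([-51.8,  26.1,  -0. ]), 'twist', array([  0.,  -0., -25.]))
41 ('lin mm', array([-53.6,  27.6,   0. ]), 'twist', array([  0.,  -0., -26.]))
42 ('lin mm', array([-55.4,  29.2,  -0. ]), 'twist', array([ -0.,  -0., -27.]))
43 ('lin mm', array([-57.2,  30.7,   0. ]), 'twist', array([ -0.,  -0., -28.]))
44 ('lin mm', array([-58.9,  32.3,  -0. ]), 'twist', array([  0.,  -0., -29.]))
45 ('lin mm', array([-60.6,  33.9,   0. ]), 'twist', array([ -0.,  -0., -30.]))
```

```bash
python3 -m creep '[{"linear":[0.003,0,0],"twist":[0,0,-2],"fingers":1},{"linear":[0.008,0.001,0],"twist":[0,0,-5],"fingers":1},{"linear":[0.011,0.003,0],"twist":[0,0,-8],"fingers":1},{"linear":[0.012,0.006,0],"twist":[0,0,-11],"fingers":1},{"linear":[0.01,0.009,0],"twist":[0,0,-14],"fingers":1},{"linear":[0.009,0.012,0],"twist":[0,0,-17],"fingers":1},{"linear":[0.008,0.0145,0],"twist":[0,0,-20],"fingers":1},{"linear":[0.008,0.0155,0],"twist":[0,0,-21],"fingers":1}]'
python3 - <<'E'
from h import *
print(goal(*pour(15)))
snap('wrist','w5.png')
E
```

```text
time: 8.85
position: [0.6799, 0.1855, 0.1155]
tool_rot: [-1.211, 1.106, 0.886]
ft_force: [-0.6, 0.4, -4.5]
grip_width: 0.151
('lin mm', array([ 0.4, -1.9, -0.2]), 'twist', array([-0. ,  0.1, -0. ]))
```

View pics/w5.png

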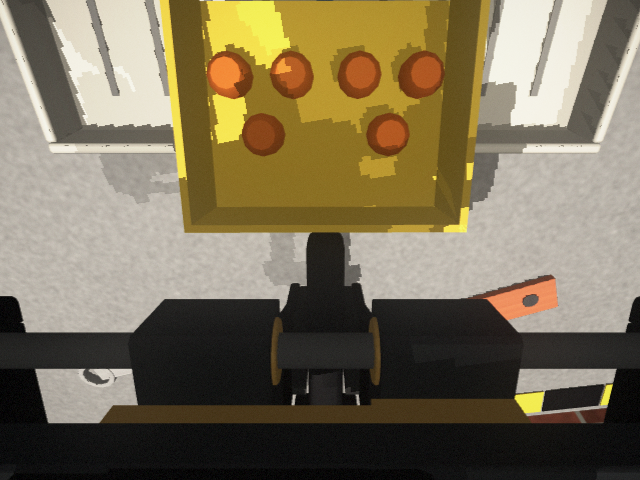

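At 15° the shaker is centred on the tray (50-600, centre 325) and the caps haven't moved. I keep tipping slowly about the port, at 1° per row.

```bash
python3 -m creep '[{"linear":[-0.0022,0,0],"twist":[0,0,-1],"fingers":1},{"linear":[-0.0045,0.001,0],"twist":[0,0,-2],"fingers":1},{"linear":[-0.007,0.002,0],"twist":[0,0,-3],"fingers":1},{"linear":[-0.009,0.0025,0],"twist":[0,0,-4],"fingers":1},{"linear":[-0.011,0.003,0],"twist":[0,0,-5],"fingers":1},{"linear":[-0.0135,0.004,0],"twist":[0,0,-6],"fingers":1},{"linear":[-0.0155,0.005,0],"twist":[0,0,-7],"fingers":1},{"linear":[-0.018,0.006,0],"twist":[0,0,-8],"fingers":1}]'
python3 - <<'E'
from h import *
print(goal(*pour(23)))
f=pour(23)
for t in range(24,35,2): print(t,goal(*pour(t),f))
snap('wrist','w6.png')
E
```

```text
time: 9.57
position: [0.6713, 0.1867, 0.1316]
tool_rot: [-1.273, 1.008, 0.776]
ft_force: [0.4, -0.6, -3.5]
grip_width: 0.153
('lin mm', array([ 0.5, -0.1,  0. ]), 'twist', array([-0.1,  0. ,  0.1]))
24 ('lin mm', array([-2.3,  0.6,  0. ]), 'twist', array([ 0.,  0., -1.]))
26 ('lin mm', array([-6.8,  1.9, -0. ]), 'twist', array([-0., -0., -3.]))
28 ('lin mm', array([-11.2,   3.4,   0. ]), 'twist', array([-0., -0., -5.]))
30 ('lin mm', array([-15.6,   5. ,   0. ]), 'twist', array([-0., -0., -7.]))
32 ('lin mm', array([-19.9,   6.8,   0. ]), 'twist', array([ 0., -0., -9.]))
34 ('lin mm', array([-24.2,   8.7,   0. ]), 'twist', array([ -0.,   0., -11.]))
```

View pics/w6.png

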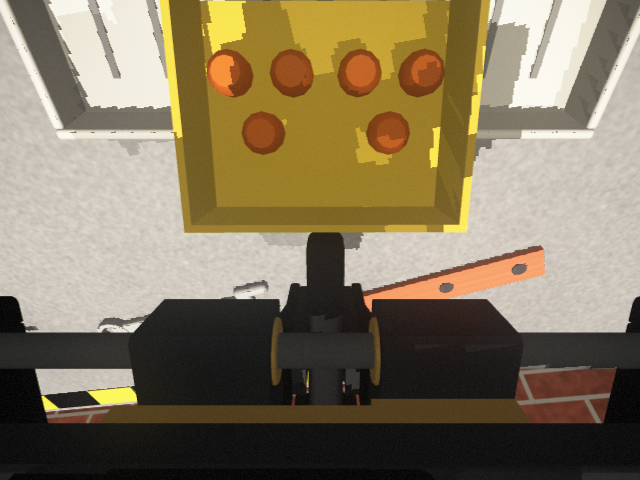

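```bash
python3 -m creep '[{"linear":[-0.0022,0.0005,0],"twist":[0,0,-1],"fingers":1},{"linear":[-0.0045,0.001,0],"twist":[0,0,-2],"fingers":1},{"linear":[-0.007,0.002,0],"twist":[0,0,-3],"fingers":1},{"linear":[-0.009,0.0025,0],"twist":[0,0,-4],"fingers":1},{"linear":[-0.011,0.0035,0],"twist":[0,0,-5],"fingers":1},{"linear":[-0.011,0.0035,0],"twist":[0,0,-5],"fingers":1},{"linear":[-0.011,0.0035,0],"twist":[0,0,-5],"fingers":1}]'
python3 - <<'E'
from h import *
print(goal(*pour(28)))
snap('wrist','w7.png')
E
```

```text
time: 10.2
position: [0.664, 0.1885, 0.1404]
tool_rot: [-1.308, 0.946, 0.711]
ft_force: [0.2, -0.2, -2.7]
grip_width: 0.156
('lin mm', array([ 0.4, -0.2, -0.5]), 'twist', array([-0. ,  0.1,  0. ]))
```

View pics/w7.png

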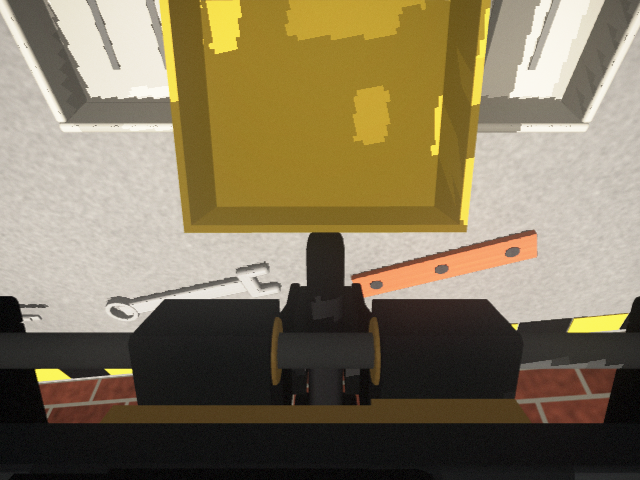

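```bash
python3 - <<'E'
from h import *
a,_=snap('scene','s8.png'); b,_=snap('top','t8.png')
c=np.vstack([cv2.resize(a[240:400,300:560],(780,480)),])
cv2.imwrite('pics/s8c.png',c[:,:,::-1])
cv2.imwrite('pics/t8c.png',cv2.resize(b[130:250,120:320],(800,480))[:,:,::-1])
E
```

```text
(no output)
```

View pics/s8c.png

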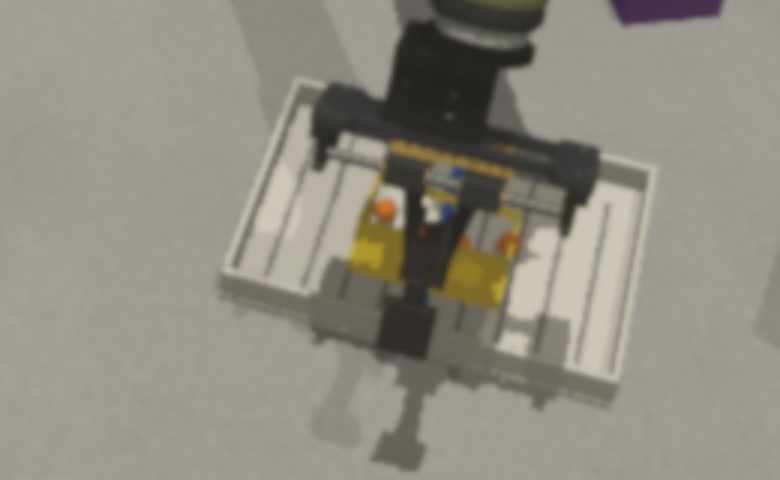

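View pics/t8c.png

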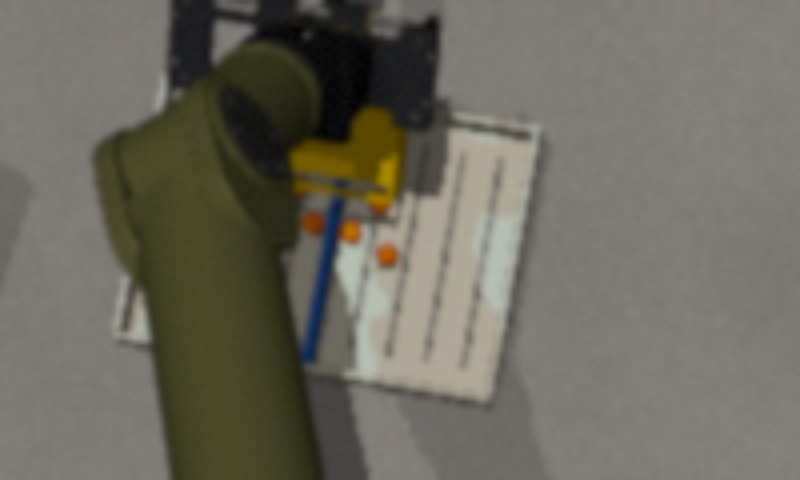

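Caps lie both left (313,222) and right (350,232; 387,255) of the rib. Some may still be at the port lip, so I tip on to 45° with the port a little higher, then shake.

```bash
python3 - <<'E'
from h import *
for t,z in ((32,.053),(36,.057),(40,.06),(45,.06)): print(t,goal(*pour(t,z=z)))
f=pour(45,z=.06)
print(goal(*pour(45,tx=.05,z=.06),f), goal(*pour(45,tx=.04,z=.07),f))
E
python3 -m creep '[{"linear":[-0.005,0.001,0],"twist":[0,0,-2],"fingers":1},{"linear":[-0.012,0.001,0],"twist":[0,0,-4],"fingers":1},{"linear":[-0.018,0.002,0],"twist":[0,0,-6],"fingers":1},{"linear":[-0.024,0.002,0],"twist":[0,0,-8],"fingers":1},{"linear":[-0.03,0.004,0],"twist":[0,0,-10],"fingers":1},{"linear":[-0.034,0.006,0],"twist":[0,0,-12],"fingers":1},{"linear":[-0.038,0.007,0],"twist":[0,0,-14],"fingers":1},{"linear":[-0.043,0.01,0],"twist":[0,0,-17],"fingers":1}]'
python3 - <<'E'
from h import *
print(goal(*pour(45,z=.06)))
a,_=snap('scene','s9.png'); b,_=snap('top','t9.png')
c=np.vstack([cv2.resize(a[240:400,300:560],(780,480)),])
cv2.imwrite('pics/s9c.png',c[:,:,::-1])
cv2.imwrite('pics/t9c.png',cv2.resize(b[130:250,120:320],(800,480))[:,:,::-1])
E
```

```text
32 ('lin mm', array([-11.4,   1.7,  -0. ]), 'twist', array([-0.1,  0. , -4. ]))
36 ('lin mm', array([-23.7,   3. ,   0. ]), 'twist', array([-0.1,  0. , -8. ]))
40 ('lin mm', array([-34.9,   5.4,   0. ]), 'twist', array([ -0.1,   0. , -12. ]))
45 ('lin mm', array([-45.2,  11. ,   0. ]), 'twist', array([ -0.1,   0. , -17. ]))
('lin mm', array([ 7.1, -7.1,  0. ]), 'twist', array([0., 0., 0.])) ('lin mm', array([-7.1, -7.1,  0. ]), 'twist', array([0., 0., 0.]))
time: 11.02
position: [0.6367, 0.1926, 0.1749]
tool_rot: [-1.41, 0.729, 0.477]
ft_force: [-0.7, 0.4, -1.9]
grip_width: 0.152
('lin mm', array([-2.2,  1.7,  0.1]), 'twist', array([-0.2,  0.1,  0.2]))
```

View pics/s9c.png

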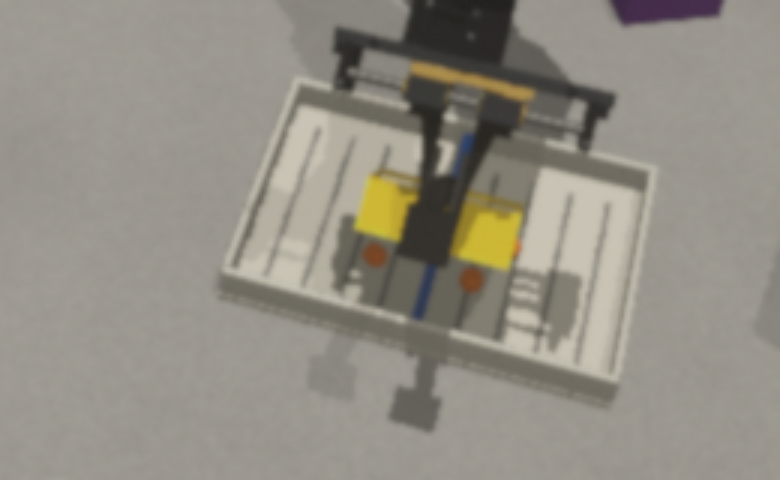

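View pics/t9c.png

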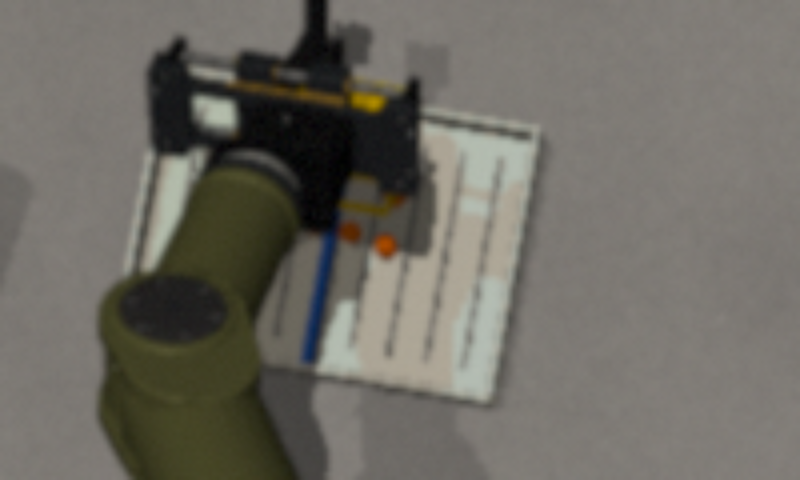

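Shake gently along the port axis while rising, then check.

```bash
python3 -m creep '[{"linear":[-0.014,-0.006,0],"twist":[0,0,-2],"fingers":1},{"linear":[-0.014,0.006,0],"twist":[0,0,-2],"fingers":1},{"linear":[-0.018,-0.014,0],"twist":[0,0,-2],"fingers":1},{"linear":[-0.018,-0.002,0],"twist":[0,0,-2],"fingers":1},{"linear":[-0.025,-0.02,0],"twist":[0,0,-2],"fingers":1},{"linear":[-0.025,-0.01,0],"twist":[0,0,-2],"fingers":1},{"linear":[-0.045,-0.035,0],"twist":[0,0,0],"fingers":1},{"linear":[-0.07,-0.06,0],"twist":[0,0,0],"fingers":1}]'
python3 -m creep '[{"linear":[-0.02,-0.02,0],"twist":[0,0,3],"fingers":1},{"linear":[-0.035,-0.035,0],"twist":[0,0,8],"fingers":1},{"linear":[-0.05,-0.045,0],"twist":[0,0,14],"fingers":1},{"linear":[-0.055,-0.055,0],"twist":[0,0,20],"fingers":1},{"linear":[-0.06,-0.06,0],"twist":[0,0,26],"fingers":1},{"linear":[-0.06,-0.06,0],"twist":[0,0,30],"fingers":1},{"linear":[-0.06,-0.06,0],"twist":[0,0,30],"fingers":1}]'
python3 - <<'E'
from h import *
snap('wrist','w10.png')
a,_=snap('scene','s10.png'); b,_=snap('top','t10.png')
cv2.imwrite('pics/s10c.png',cv2.resize(a[220:400,300:560],(780,540))[:,:,::-1])
cv2.imwrite('pics/t10c.png',cv2.resize(b[130:250,120:320],(800,480))[:,:,::-1])
E
```

```text
time: 11.78
position: [0.6269, 0.1917, 0.2627]
tool_rot: [-1.414, 0.741, 0.485]
ft_force: [2.2, 1.7, -1.5]
grip_width: 0.148
time: 12.37
position: [0.6305, 0.1963, 0.3526]
tool_rot: [-1.212, 1.101, 0.89]
ft_force: [-0.3, -0.4, -2.8]
grip_width: 0.155
```

View pics/s10c.png

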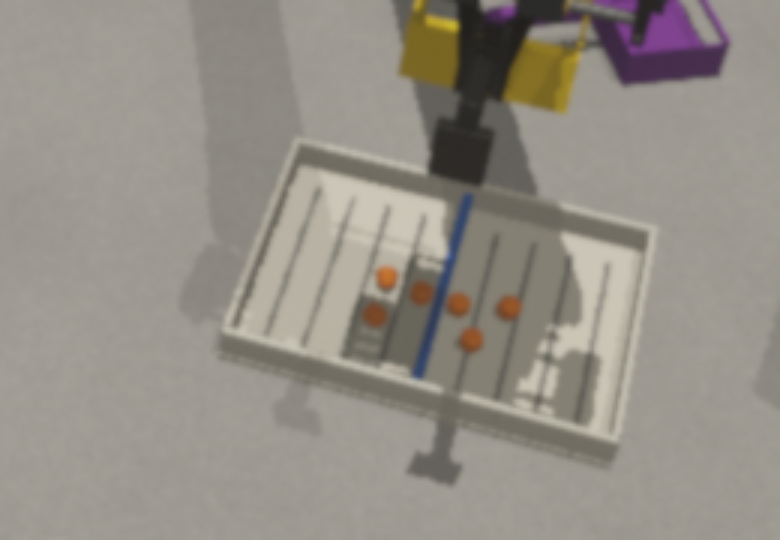

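View pics/t10c.png

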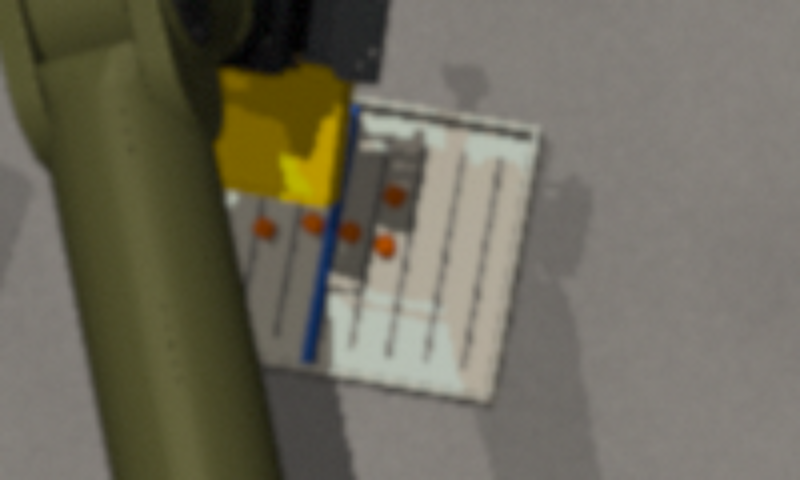

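View pics/w10.png

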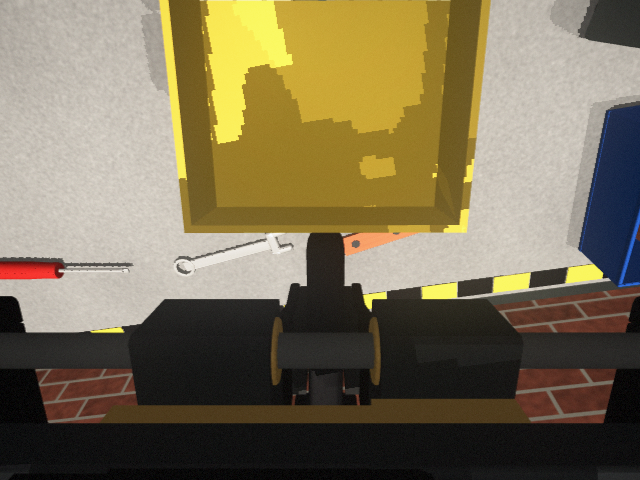

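All six caps are in the tray, three per half (scene crop left: 386,277; 420,293; 374,315; right: 458,303; 509,307; 471,340), and the hopper is empty. Now I take it back.

```bash
python3 - <<'E'
from h import *
print(goal([0.5164,-0.0804,0.16],Rt(10.9)))
E
```

```text
('lin mm', array([ 167.1,  112.8, -288.6]), 'twist', array([-20.7,  -2.8,  15. ]))
```

```bash
python3 -m creep '[{"linear":[0.005,0.005,-0.015],"twist":[-1,0,1],"fingers":1},{"linear":[0.015,0.012,-0.04],"twist":[-3,-0.4,3],"fingers":1},{"linear":[0.03,0.022,-0.07],"twist":[-6,-0.8,5],"fingers":1},{"linear":[0.047,0.033,-0.1],"twist":[-9,-1.2,7],"fingers":1},{"linear":[0.064,0.044,-0.13],"twist":[-11,-1.5,9],"fingers":1},{"linear":[0.081,0.055,-0.16],"twist":[-13,-1.8,10.5],"fingers":1},{"linear":[0.098,0.067,-0.19],"twist":[-15.5,-2.1,12],"fingers":1},{"linear":[0.115,0.078,-0.215],"twist":[-18,-2.4,13.5],"fingers":1}]'
python3 - <<'E'
from h import *
print(goal([0.5164,-0.0804,0.14],Rt(10.9)))
E
```

```text
time: 13.18
position: [0.5456, -0.0114, 0.2181]
tool_rot: [-1.327, 1.115, 1.299]
ft_force: [0.2, -0.3, -3.9]
grip_width: 0.154
('lin mm', array([ 77. ,  41.1, -64. ]), 'twist', array([-2.4,  0. ,  1.5]))
```

```bash
python3 -m creep '[{"linear":[0.017,0.01,-0.018],"twist":[-1,0,1],"fingers":1},{"linear":[0.032,0.018,-0.032],"twist":[-2,0,1.5],"fingers":1},{"linear":[0.046,0.026,-0.044],"twist":[-2.4,0,1.5],"fingers":1},{"linear":[0.058,0.032,-0.052],"twist":[-2.4,0,1.5],"fingers":1},{"linear":[0.067,0.037,-0.057],"twist":[-2.4,0,1.5],"fingers":1},{"linear":[0.072,0.039,-0.06],"twist":[-2.4,0,1.5],"fingers":1},{"linear":[0.074,0.04,-0.061],"twist":[-2.4,0,1.5],"fingers":1},{"linear":[0.074,0.04,-0.061],"twist":[-2.4,0,1.5],"fingers":1}]'
python3 - <<'E'
from h import *
snap('wrist','w11.png');print(goal([0.5164,-0.0804,0.040],Rt(10.9)))
E
```

```text
time: 13.85
position: [0.5182, -0.0753, 0.144]
tool_rot: [-1.347, 1.117, 1.346]
ft_force: [0.1, -0.6, -2.8]
grip_width: 0.151
('lin mm', array([104.4,   3.1,  -4.4]), 'twist', array([-0.1, -0.2, -0. ]))
```

View pics/w11.png

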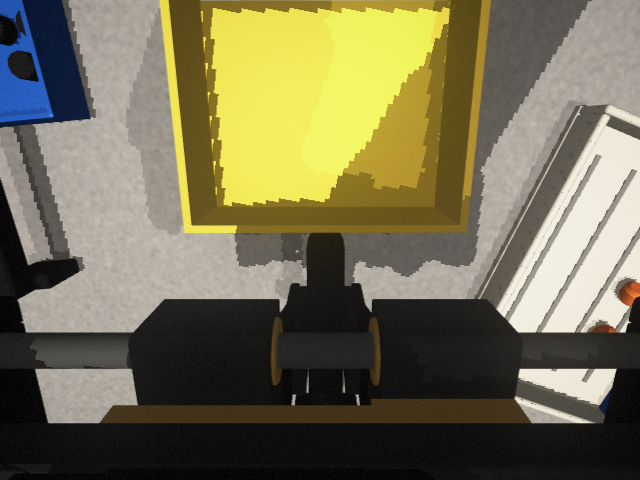

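The hopper is empty and level, with the blue shaker well clear (40,60). I lower it to just above the table.

```bash
python3 -m creep '[{"linear":[0.01,0.001,-0.002],"twist":[0,0,0],"fingers":1},{"linear":[0.03,0.003,-0.004],"twist":[0,0,0],"fingers":1},{"linear":[0.05,0.003,-0.004],"twist":[0,0,0],"fingers":1},{"linear":[0.07,0.003,-0.004],"twist":[0,0,0],"fingers":1},{"linear":[0.085,0.003,-0.004],"twist":[0,0,0],"fingers":1},{"linear":[0.096,0.003,-0.004],"twist":[0,0,0],"fingers":1},{"linear":[0.102,0.003,-0.004],"twist":[0,0,0],"fingers":1},{"linear":[0.104,0.003,-0.004],"twist":[0,0,0],"fingers":1}]'
python3 -m creep '[{"linear":[0,0,0],"twist":[0,0,0],"fingers":1},{"linear":[0.001,0,0],"twist":[0,0,0],"fingers":1},{"linear":[0.002,0,0],"twist":[0,0,0],"fingers":1}]'
```

```text
time: 14.57
position: [0.5154, -0.0808, 0.0391]
tool_rot: [-1.347, 1.12, 1.346]
ft_force: [1.1, -0.2, -3.2]
grip_width: 0.151
time: 14.82
position: [0.5166, -0.0808, 0.0388]
tool_rot: [-1.348, 1.117, 1.344]
ft_force: [0.0, 0.7, -2.6]
grip_width: 0.155
```

```bash
python3 -m creep '[{"linear":[0.001,0,0],"twist":[0,0,0],"fingers":1},{"linear":[0.002,0,0],"twist":[0,0,0],"fingers":1},{"linear":[0.002,0,0],"twist":[0,0,0],"fingers":1}]'
python3 -m creep '[{"linear":[0.0005,0,0],"twist":[0,0,0],"fingers":1},{"linear":[0.0005,0,0],"twist":[0,0,0],"fingers":1},{"linear":[0.0005,0,0],"twist":[0,0,0],"fingers":1}]'
```

```text
time: 15.07
position: [0.5157, -0.0807, 0.0361]
tool_rot: [-1.347, 1.118, 1.345]
ft_force: [-0.0, 0.4, -2.9]
grip_width: 0.15
time: 15.32
position: [0.5158, -0.0808, 0.0357]
tool_rot: [-1.347, 1.118, 1.345]
ft_force: [-0.7, 0.2, -1.9]
grip_width: 0.152
```

Contact is starting (-1.9 N against about -2.9 N hanging). One more half millimetre, then open slowly.

```bash
python3 -m creep '[{"linear":[0.0007,0,0],"twist":[0,0,0],"fingers":1},{"linear":[0.0007,0,0],"twist":[0,0,0],"fingers":1},{"linear":[0.0007,0,0],"twist":[0,0,0],"fingers":1}]'
python3 -m creep '[{"linear":[0,0,0],"twist":[0,0,0],"fingers":0.5},{"linear":[0,0,0],"twist":[0,0,0],"fingers":0},{"linear":[0,0,0],"twist":[0,0,0],"fingers":-0.5},{"linear":[0,0,0],"twist":[0,0,0],"fingers":-1},{"linear":[0,0,0],"twist":[0,0,0],"fingers":-1},{"linear":[0,0,0],"twist":[0,0,0],"fingers":-1},{"linear":[0,0,0],"twist":[0,0,0],"fingers":-1},{"linear":[0,0,0],"twist":[0,0,0],"fingers":-1}]'
```

```text
time: 15.57
position: [0.5158, -0.0809, 0.0356]
tool_rot: [-1.346, 1.118, 1.345]
ft_force: [-3.3, 0.6, 6.1]
grip_width: 0.156
time: 16.23
position: [0.5157, -0.0808, 0.0348]
tool_rot: [-1.347, 1.119, 1.345]
ft_force: [-0.2, 0.7, -0.2]
grip_width: 0.67
```

```bash
python3 -m creep '[{"linear":[0,0,0],"twist":[0,0,0],"fingers":-1},{"linear":[0,0,0],"twist":[0,0,0],"fingers":-1},{"linear":[-0.01,0,0],"twist":[0,0,0],"fingers":-1},{"linear":[-0.03,0,0],"twist":[0,0,0],"fingers":-1},{"linear":[-0.06,0,0],"twist":[0,0,0],"fingers":-1},{"linear":[-0.09,0,0],"twist":[0,0,0],"fingers":-1},{"linear":[-0.12,0,0],"twist":[0,0,0],"fingers":-1},{"linear":[-0.15,0,0],"twist":[0,0,0],"fingers":-1}]'
python3 -m creep '[{"linear":[-0.02,0,0],"twist":[0,0,0],"fingers":-1},{"linear":[-0.04,-0.01,0],"twist":[0,0,0],"fingers":-1},{"linear":[-0.05,0.01,0],"twist":[0,0,0],"fingers":-1},{"linear":[-0.05,0.04,0],"twist":[0,0,0],"fingers":-1},{"linear":[-0.05,0.06,0],"twist":[0,0,0],"fingers":-1},{"linear":[-0.05,0.06,0],"twist":[0,0,0],"fingers":-1},{"linear":[-0.05,0.06,0],"twist":[0,0,0],"fingers":-1}]'
python3 - <<'E'
from m import *
snap('wrist','w12.png')
a,_=snap('scene','s12.png')
im,d,P,hsv,u,v=cloud('wrist');z=P[...,2]
m=(hsv[...,0]>20)&(hsv[...,0]<35)&(hsv[...,1]>120)&(z>0.03)&(z<0.05)&(v<300)&(d>0)
q=np.ascontiguousarray(P[m][:,:2].astype(np.float32));print('rim',len(q),cv2.minAreaRect(q))
m=(hsv[...,0]>20)&(hsv[...,0]<35)&(hsv[...,1]>120)&(z<0.02)&(z>-.01)&(v<300)&(d>0)
print(np.percentile(z[m],[5,50,95]))
im,d=viewer.get_image('scene')
for i in (0,):
    for r in nets.place_of('scene','cap0_center')[:10]:
        c=np.array(r['centre']);y=np.radians(-9.8);dx=c[:2]-TR;print(r['conf'],c,'tray',dx@[np.cos(y),np.sin(y)],dx@[-np.sin(y),np.cos(y)])
s=readout.get_state();print(s['time'],s['ft_force'])
E
```

```text
time: 16.9
position: [0.5156, -0.081, 0.1866]
tool_rot: [-1.346, 1.119, 1.344]
ft_force: [0.0, 0.1, 0.6]
grip_width: 1.001
time: 17.48
position: [0.4566, -0.0916, 0.2355]
tool_rot: [-1.344, 1.113, 1.345]
ft_force: [0.8, -0.1, -0.1]
grip_width: 1.001
rim 2355 ((0.4635990560054779, -0.1699148416519165), (0.11053375154733658, 0.2843896150588989), 23.072599411010742)
[0.0008 0.0022 0.011 ]
0.53 [0.5216 0.1675 0.0137] tray 0.002202057211327721 -0.04447416040846684
17.7333 [-0.4274 -0.6307  0.0395]
```

View pics/w12.png

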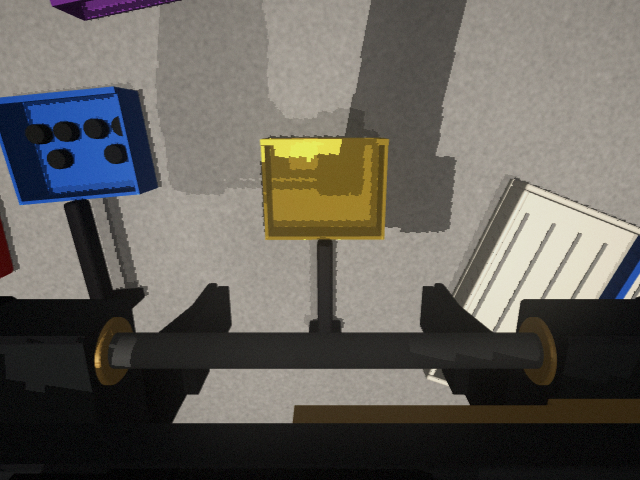

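View pics/s12.png

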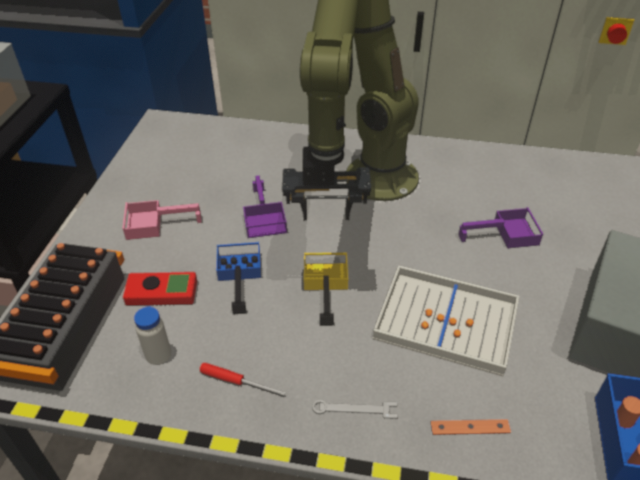

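The yellow shaker stands empty at (322,190) in the wrist view, with the fingers clear. In the scene view three caps lie on each side of the rib (425-470, 313-333). One numeric check, since the rim fit picked up a stray yellow region.

```bash
python3 - <<'E'
from m import *
im,d,P,hsv,u,v=cloud('wrist');z=P[...,2]
m=(hsv[...,0]>20)&(hsv[...,0]<35)&(hsv[...,1]>120)&(z>0.03)&(z<0.05)&(v<260)&(u>240)&(u<410)
q=np.ascontiguousarray(P[m][:,:2].astype(np.float32));print('rim',cv2.minAreaRect(q))
im,d,P,hsv,u,v=cloud('scene')
m=((hsv[...,0]<18)&(hsv[...,1]>130)&(hsv[...,2]>70)&(u>380)&(u<520)&(v>270)&(v<370)).astype(np.uint8)
n,l,s,c=cv2.connectedComponentsWithStats(m);y=np.radians(-9.8)
for i in range(1,n):
    if s[i,4]<8: continue
    p=np.median(P[l==i],0);e=p[:2]-TR;print(c[i].round(),s[i,4],p,'tray',e@[np.cos(y),np.sin(y)],e@[-np.sin(y),np.cos(y)])
E
```

```text
rim ((0.4327651858329773, -0.09643158316612244), (0.08994442969560623, 0.1102050393819809), 10.651127815246582)
[428. 312.] 33 [0.5226 0.1666 0.0195] tray 0.003304295731964368 -0.04516925314312813
[440. 317.] 32 [0.5342 0.1948 0.0203] tray 0.010008771342425959 -0.015435217023752673
[452. 321.] 32 [0.5395 0.2228 0.0213] tray 0.01038855963340306 0.0131084159231621
[469. 322.] 37 [0.5365 0.262  0.0205] tray 0.0008143198918134799 0.05120044434348057
[424. 324.] 32 [0.5622 0.1601 0.0215] tray 0.04349109686893246 -0.04488158687945299
[457. 333.] 34 [0.5738 0.2341 0.0218] tray 0.04229050791243652 0.03004068984332593
```

```bash
python3 -c "
from bench import job
print(job.close_job())"
```

```text
the job is handed in; nothing more can be done
None
```

I poured all six orange caps into the white tray, three on each side of the blue rib. I then stood the empty yellow shaker back where it was, let go and handed the job in at about 18 s.

- **Caps:** in the last depth check all six stand on the tray floor, 13 to 51 mm from the rib's centre line. None are in the shaker or on the table.
- **Shaker:** upright, with its hopper centre within 1 mm and its heading within 0.3° of where it started.
- **Robot:** gripper open and clear. The highest wrist force I saw, in the readings after each move, was about 7 N, when the shaker touched down.
- **Blue shaker:** I never went near it, and it looks undisturbed in the pictures.

Two checks disagreed before I settled them. The cap network found only one of the six caps, so I located them by colour and depth. The first fit of the shaker's rim took in a stray region and was wrong; limiting the area fixed it.

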